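Sort the luthier's bench into the lined trays

TASK

Clear up the luthier's bench: put both brass finger planes into the red-lined tray, both maple bridge blanks (the pale one and the dark amber one) into the blue-lined tray, and the black ebony tailpiece into the white-lined tray. Set every piece down without dropping or tossing it, lying flat on the tray's floor the same way up as it is now, not on another piece or on a wall. Leave the jar and the mug where they stand.

Things in the scene. Friction and masses are not known exactly. Their poses are not given: they have to be found in the camera images.
- plane_large: The larger brass finger plane, a loose solid block, in mm 58 long (own x) x 28 wide (own y) x 18 high with flat vertical sides, standing on its sole on the bench; a steel blade and dark wooden palm rest stand up to 10 mm above the block. About 170 g. Origin: centre of its sole. z up. Grip across its width.
- plane_small: The smaller brass finger plane, a loose solid block, in mm 46 long (own x) x 22 wide (own y) x 16 high with flat vertical sides, standing on its sole on the bench; a steel blade and dark wooden palm rest stand up to 10 mm above the block. About 100 g. Origin: centre of its sole. z up. Grip across its width.
- bridge_pale: Pale, cream-coloured maple bridge blank lying flat on the bench with dark little holes on top, loose: in mm 60 from feet to round crown (own x, the crown at +x) x 40 wide (own y) x 11 thick; the sides are straight and parallel for 12 mm either side of the origin. About 22 g. Origin: centre of its underside. z up. Grip across its width at the origin.
- bridge_dark: Dark amber-brown maple bridge blank lying flat on the bench with dark little holes on top, loose: in mm 60 from feet to round crown (own x, the crown at +x) x 40 wide (own y) x 11 thick; the sides are straight and parallel for 12 mm either side of the origin. About 22 g. Origin: centre of its underside. z up. Grip across its width at the origin.
- tailpiece: Black ebony violin tailpiece lying flat on the bench, loose: in mm about 110 long (own x, the wide rounded end with a cream fret and four brass dots at +x), 13 thick, tapering from 38 wide at +x to 25 at -x, 32 wide at the origin (sides 0.075 rad off the x axis there). About 60 g. Origin: centre of its underside, near mid-length. z up. Grip across y at the origin.
- tray_red: Fixed shallow wooden tray lined with wine-red felt, in mm outer 120 (own x) x 172 (own y) x 22 high, walls 6 thick; inside 108 x 160, lined floor 8 above the bench, walls 14 above that. Origin: centre of its underside, on the bench; z up. Yaw within 0.2 rad of the world axes; trays swap places. Two parts fit end to end, long axes along the tray's y, centred at y = -38 and +38 mm.
- tray_blue: Fixed shallow wooden tray lined with blue felt, in mm outer 120 (own x) x 172 (own y) x 22 high, walls 6 thick; inside 108 x 160, lined floor 8 above the bench, walls 14 above that. Origin: centre of its underside, on the bench; z up. Yaw within 0.2 rad of the world axes; trays swap places. Two parts fit end to end, long axes along the tray's y, centred at y = -38 and +38 mm.
- tray_white: Fixed shallow wooden tray lined with cream-white felt, in mm outer 120 (own x) x 172 (own y) x 22 high, walls 6 thick; inside 108 x 160, lined floor 8 above the bench, walls 14 above that. Origin: centre of its underside, on the bench; z up. Yaw within 0.2 rad of the world axes; trays swap places. Two parts fit end to end, long axes along the tray's y, centred at y = -38 and +38 mm.
- jar: Bystander, not to be disturbed: loose amber glass jar with a red lid, 64 mm diameter x 85 mm high, upright at one side of the work. Origin: centre of its underside.
- mug: Bystander, not to be disturbed: loose blue ceramic cup, 80 mm diameter at the rim x 90 mm high, upright at the other side of the work. Origin: centre of its underside.

How it is judged:
By the outcome, as a careful person would: the job done as asked, in the order asked, and still so for the second after the job is handed in, with the robot touching nothing.
It also fails if it takes over 104 s, if anything falls off the work surface, if the arm or the gripper's body presses on something with over 40 N, if the wrist force passes 120 N, or if a joint passes its speed limit or range.

ROBOT

A 6-joint arm with a two-finger parallel gripper is mounted at the origin on the work surface. World frame = base frame: x ahead of the robot, y to its left, z up, the work surface at z = 0. Lengths are in mm, angles in rad, forces in N, time in s.
With the tool pointing down it reaches from about 350 to 875 mm from the base axis. Payload 4.2 kg.
Tool frame: the origin (TCP) lies midway between the tips of the shut fingers; the grasp point (between the pads) lies 19 mm behind it; z points along the fingers, y is the line along which they close (so a half turn about z gives the same grasp; the last joint's range is limited). The gripper opens to 85 mm and grips with 20 to 120 N. Pads are 22 mm wide; open, the fingers measure 114 mm over their backs; the gripper's body (76 mm by 85 mm) begins 54 mm behind the grasp point. The pads swing forward as they close: fully open they stand 13 mm farther back than shut.
Start: joints at [-1.034, 0.385, 0.008, 0, -1.194, -0.259], TCP at [171.417, -601.012, 231.312] pointing down, gripper open.
Joint ranges: [-3.14, 3.14], [-1.21, 2.06], [-1.07, 1.41], [-3.16, 2.05], [-2.99, -0.16], [-3.1, 3.1]. Speed limits (rad/s): [2.79, 2.79, 3.14, 3.14, 3.14, 3.14].

INTERFACE

Orientations are given as a unit quaternion [x, y, z, w].
In Python, from bench import read_state, get_image, job_done gives the robot as it stands.
- The arm moves only by the shell command python3 -m jog 'ROWS'. ROWS is JSON, a list of rows, each a list of 3 entries, a list of its own where there are three numbers: the shift along the world's x, y, z scaled (see below), then the turn, a rotation vector about the world's x, y, z scaled (see below), then the gripper's target within -1 to 1 (shut at 1, half-way at 0, fully open at -1). In form: [[[x, y, z], [wx, wy, wz], claw], ...]. A call has 1 to 20 rows; each row is the pose to reach, as a shift and turn from the pose commanded when the call began; what a row does not reach only later rows make up. The controller multiplies each number of a shift by 10 cm and each number of a turn by 120 degrees. A row lasts 1/10 s, in which the tool goes at most 50 mm and 8.59 degrees, less where a joint would pass 70% of its speed; a pose out of reach is approached as far as the arm can. A call with a number of a shift or a turn outside -1 to 1 is refused whole. A call with a gripper value outside its range is refused whole. The fingers move at their own pace and stop on an object; the grip force is fixed at half the most. Time passes only in rows, so rows that repeat a pose let the fingers close. It gives the time, the measured TCP pose, the force, the opening and the grip force at its end, in the units of the state.
- read_state(): the state, without advancing time (a new reading comes with each control period).
- get_image(name): name is "side" or "top" or "wrist"; returns a dict with "frame" (480x640x3 uint8, red, green, blue), "range_z" (480x640 float32, mm along the optical axis (not along the pixel's ray), 0 where there is no reading), "fx", "fy", "cx", "cy" (pixels), "R" (3x3) and "t" (3): a world point X has camera coordinates R X + t. Camera axes: x right, y down, z forward; pixel columns grow to the right and rows downward; lengths in mm; the calibration is good to about 2 mm. A picture is of the moment at which its call begins.
- job_done(): hands the job in; it is judged then, once.
The state is a dict: "clock": time; "joints": joint angles; "joint_vel": joint speeds; "joint_efforts": joint torques, N m; "position": TCP position; "ee_rot": TCP orientation; "contact_force": force on the tool from outside, world axes, zero at the start; "wrist_torque": the same for the moment, N m; "gripper_width": finger opening in mm; "grasp_force": force on a finger pad.
Only numpy, scipy, OpenCV 4.12 (cv2) and the standard library are available. Lean on these libraries where they do the work, as an engineer would, in place of code of your own. Each camera call takes 0.05 s, during which the arm holds its last target. There are 200 camera calls.

## Working session

There is one attempt and no reset: what is moved stays moved. The work goes in short steps, Python scripts to look and compute and a shell command to move; the robot and the scene stay as the last step left them, time stands still between calls to the robot, and variables do not carry over. Pictures are saved under pics/ and viewed, at most 14 in all, crops included, and the job is handed in when it is done.

```bash
mkdir -p pics; ls
python3 - <<'E'
from bench import *
import cv2,numpy as np
s=read_state();print(s)
for n in("top","side"):
    g=get_image(n);cv2.imwrite(f"pics/{n}0.png",g["frame"][:,:,::-1]);np.savez(f"pics/{n}0.npz",**g)
    print(n,g["fx"],g["fy"],g["cx"],g["cy"],g["R"],g["t"])
E
```

```text
pics
{'clock': 0.0, 'joints': array([-1.03439323e+00,  3.85566247e-01,  6.62667335e-03, -5.22832935e-04,
       -1.19398889e+00, -2.58592066e-01]), 'joint_vel': array([ 0.00168694, -0.0001256 ,  0.00028806, -0.00129211, -0.00053328,
       -0.00104754]), 'joint_efforts': array([ 2.05338947e-04, -3.92288268e+01,  1.88401830e+01,  4.18615177e+00,
       -4.56765221e-03, -1.11044614e-05]), 'position': array([ 171.26721735, -600.46934802,  230.21252395]), 'ee_rot': array([-1.38363650e-01,  9.90380889e-01,  1.07700578e-03, -1.88657377e-04]), 'contact_force': array([0.14427242, 0.00194795, 0.71853937]), 'wrist_torque': array([-0.01784856, -0.02364682,  0.02084277]), 'grasp_force': 0.0, 'gripper_width': 85.48372919557347}
top 517.763513202646 517.763513202646 313.1589424950557 236.94028241075077 [[-1.82372079e-02 -9.99828666e-01 -3.16900141e-03]
 [-9.79102950e-01  1.85010661e-02 -2.02521909e-01]
 [ 2.02545840e-01 -5.90655524e-04 -9.79272604e-01]] [  10.40931176  490.50821314 1117.04364065]
side 544.2074282821385 544.2074282821385 322.58942819793975 240.6413775691395 [[-0.96484533 -0.262588   -0.01100174]
 [-0.15035474  0.58582458 -0.79636864]
 [ 0.21556194 -0.76671839 -0.60471146]] [ 501.74051291  101.84551542 1280.24107554]
```

View pics/top0.png

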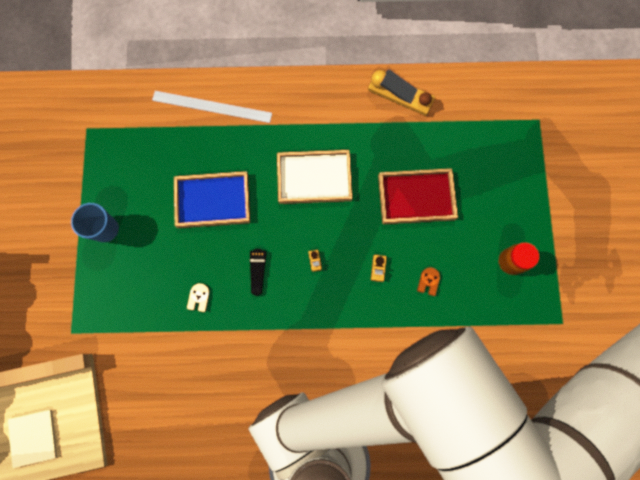

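The top view shows every item: blue tray (212,199), white (314,177) and red (418,195). The pale bridge is at (199,297), tailpiece (258,271), small plane (315,260), large plane (379,268) and dark bridge (429,280).

```bash
cat > h.py <<'E'
import numpy as np,cv2
from bench import *
def ray(g,uv,z):
    uv=np.atleast_2d(uv).astype(float)
    d=np.c_[(uv[:,0]-g["cx"])/g["fx"],(uv[:,1]-g["cy"])/g["fy"],np.ones(len(uv))]@g["R"]
    c=-g["R"].T@g["t"]
    return (c+d*((z-c[2])/d[:,2])[:,None])[:,:2]
def proj(g,X):
    p=np.atleast_2d(X)@g["R"].T+g["t"]
    return np.c_[p[:,0]/p[:,2]*g["fx"]+g["cx"],p[:,1]/p[:,2]*g["fy"]+g["cy"]]
def notgreen(f):
    h=cv2.cvtColor(f,cv2.COLOR_RGB2HSV)
    return (~((h[...,0]>50)&(h[...,0]<90)&(h[...,1]>120)&(h[...,2]>25))).astype(np.uint8)
def blob(m,uv):
    n,l,st,c=cv2.connectedComponentsWithStats(m)
    i=[k for k in range(1,n) if st[k,4]>25]
    k=min(i,key=lambda k:np.hypot(*(c[k]-uv)))
    return (l==k).astype(np.uint8)
def rect(g,b,z):
    c=max(cv2.findContours(b,0,cv2.CHAIN_APPROX_NONE)[0],key=len)[:,0]
    P=ray(g,c,z).astype(np.float32)
    (x,y),(w,h),a=cv2.minAreaRect(P)
    if w<h: w,h,a=h,w,a+90
    return [round(float(v),1) for v in(x,y,w,h,a)],P   # a = long-axis yaw deg
E
python3 - <<'E'
from h import *
g=dict(np.load("pics/top0.npz"));f=g["frame"];print("cam",-g["R"].T@g["t"])
m=notgreen(f)
for n,uv,z in(("pale",(199,297),11),("tail",(258,271),13),("small",(315,260),16),("large",(379,268),18),("dark",(429,280),11)):
    b=blob(m,uv);ys,xs=np.nonzero(b);print(n,b.sum(),rect(g,b,z)[0],"centroid",ray(g,(xs.mean(),ys.mean()),z),"z",)
    cv2.drawContours(f,cv2.findContours(b,0,2)[0],-1,(255,0,255),1)
for n,uv in(("blue",(212,199)),("white",(314,177)),("red",(418,195))):
    b=blob(m,uv);print(n,b.sum(),rect(g,b,22)[0])
    cv2.drawContours(f,cv2.findContours(b,0,2)[0],-1,(255,0,255),1)
for n,uv in(("mug",(92,220)),("jar",(524,256))): print(n,ray(g,uv,88))
cv2.imwrite("pics/seg0.png",cv2.resize(f[140:330,60:560],(800,304),interpolation=2)[:,:,::-1])
E
```

```text
cam [ 254.19533276    1.99239142 1193.26188208]
pale 540 [364.4, 265.5, 65.3, 47.5, 169.5] centroid [[363.21750469 265.82617883]] z
tail 569 [420.1, 131.8, 104.3, 36.9, 0.0] centroid [[423.47205983 131.64838271]] z
small 254 [443.2, -1.1, 50.9, 26.9, 8.4] centroid [[443.263401  -0.937455]] z
large 396 [422.7, -146.5, 62.9, 33.6, 171.4] centroid [[ 422.59904222 -146.37127471]] z
dark 503 [392.5, -262.5, 64.4, 46.1, 162.0] centroid [[ 391.27957284 -262.13697871]] z
blue 4009 [592.4, 239.1, 178.9, 129.6, 93.3]
white 3903 [644.2, -3.0, 177.5, 129.4, 91.3]
red 4016 [591.6, -245.3, 179.7, 128.5, 92.3]
mug [[529.99531395 486.60614593]]
jar [[ 432.14928347 -453.36576971]]
```

View pics/side0.png

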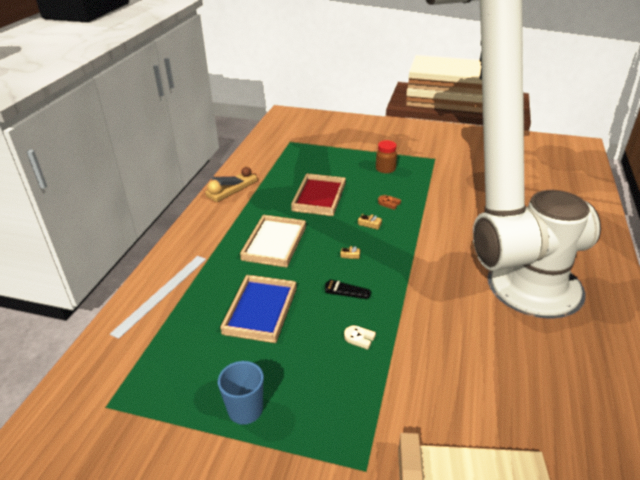

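View pics/seg0.png

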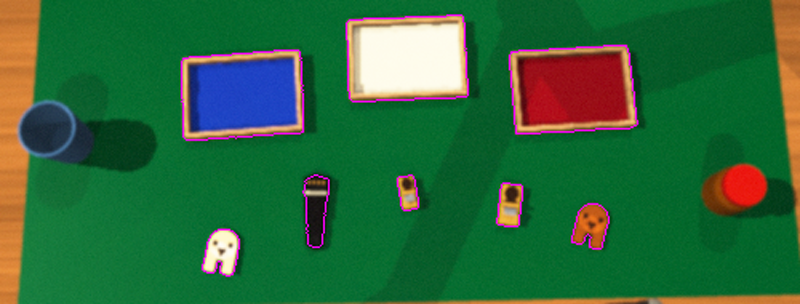

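Everything is located and consistent with the side view (jar (386,156), mug (242,390), trays and parts as in the top view). I'll move above plane_large.

```bash
for i in 1 ; do
python3 -m jog '[[[0.5,0.9,0],[0,0,-0.2],-1],[[0.5,0.9,0],[0,0,-0.2],-1],[[0.5,0.9,0],[0,0,-0.2],-1],[[0.5,0.9,0],[0,0,-0.2],-1]]' 
python3 -m jog '[[[0.5,0.9,0],[0,0,0],-1],[[0.5,0.9,0],[0,0,0],-1],[[0.5,0.9,0],[0,0,0],-1],[[0.5,0.9,0],[0,0,0],-1]]' 
python3 -m jog '[[[0.5,0.9,0],[0,0,0],-1],[[0.5,0.9,0],[0,0,0],-1],[[0.5,0.9,0],[0,0,0],-1],[[0.5,0.9,0],[0,0,0],-1]]' 
python3 -m jog '[[[0.5,0.9,0],[0,0,0],-1],[[0.5,0.9,0],[0,0,0],-1],[[0.5,0.9,0],[0,0,0],-1],[[0.5,0.9,0],[0,0,0],-1]]' 
python3 -m jog '[[[0.5,0.95,-0.5],[0,0,0],-1],[[0.5,0.95,-0.5],[0,0,0],-1],[[0.5,0.95,-0.5],[0,0,0],-1],[[0.5,0.95,-0.5],[0,0,0],-1],[[0.5,0.95,-0.5],[0,0,0],-1]]' 
done
python3 - <<'E'
from h import *
g=get_image("wrist");cv2.imwrite("pics/w1.png",g["frame"][:,:,::-1]);np.savez("pics/w1.npz",**g)
s=read_state();print(s["position"],s["ee_rot"],s["contact_force"],-g["R"].T@g["t"])
E
```

```text
clock: 0.5
position: [222.1, -509.7, 231.4]
ee_rot: [0.069, 0.998, 0.0, -0.0]
contact_force: [0.2, -0.6, 0.5]
gripper_width: 85.2
grasp_force: 0.0
clock: 0.9
position: [271.9, -420.9, 231.5]
ee_rot: [0.069, 0.998, -0.0, 0.0]
contact_force: [0.5, -1.4, -0.0]
gripper_width: 85.6
grasp_force: 0.0
clock: 1.3
position: [321.8, -331.5, 231.4]
ee_rot: [0.069, 0.998, -0.0, 0.0]
contact_force: [0.5, 0.8, 0.1]
gripper_width: 85.8
grasp_force: 0.0
clock: 1.7
position: [371.7, -241.7, 231.2]
ee_rot: [0.07, 0.998, -0.0, -0.0]
contact_force: [-0.3, -0.4, 0.1]
gripper_width: 85.3
grasp_force: 0.0
clock: 2.2
position: [421.2, -147.7, 181.2]
ee_rot: [0.071, 0.997, -0.0, -0.0]
contact_force: [-0.2, -0.2, -0.1]
gripper_width: 85.1
grasp_force: 0.0
[ 421.21857966 -147.74504208  181.55414689] [ 7.16811618e-02  9.97427582e-01 -1.66896577e-04  3.72812494e-05] [-0.3071993  -0.48786123  0.17904798] [ 353.88594579 -139.78093212  323.62262986]
```

View pics/w1.png

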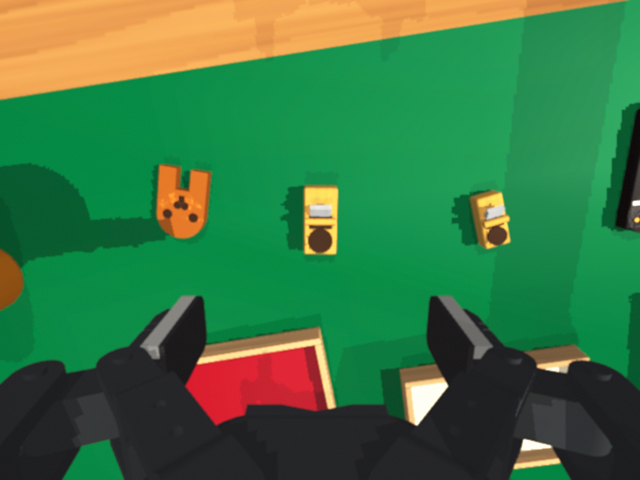

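Wrist view: large plane (320,220), small plane (491,220) and dark bridge (183,202) are clear, with the finger pads at (190,330) and (450,330). I'll measure from this sharper view.

Run:
```python
from h import *
g=dict(np.load("pics/w1.npz"));f=g["frame"];h=cv2.cvtColor(f,cv2.COLOR_RGB2HSV)
m=notgreen(f)*(h[...,2]>60).astype(np.uint8); m=cv2.morphologyEx(m,cv2.MORPH_CLOSE,np.ones((5,5)))
for n,uv,z in(("large",(320,220),18),("small",(491,220),16),("dark",(183,202),11)):
    b=blob(m,uv);print(n,b.sum(),rect(g,b,z)[0])
    # split halves width at several x for lateral centre
```

```text
large 2436 [424.6, -146.9, 59.9, 29.1, 171.2]
small 1867 [445.0, -3.5, 50.8, 29.8, 9.2]
dark 3311 [394.8, -261.5, 62.6, 44.2, 162.0]
```

```bash
python3 -m jog '[[[0.03,-0.01,-0.5],[0,0,-0.005],-0.6],[[0.03,-0.01,-1],[0,0,-0.005],-0.6],[[0.03,-0.01,-1],[0,0,-0.005],-0.6],[[0.03,-0.01,-1],[0,0,-0.005],-0.6]]'
python3 -m jog '[[[0,0,-0.3],[0,0,0],-0.4],[[0,0,-0.5],[0,0,0],-0.4],[[0,0,-0.65],[0,0,0],-0.4],[[0,0,-0.75],[0,0,0],-0.4],[[0,0,-0.79],[0,0,0],-0.4],[[0,0,-0.79],[0,0,0],-0.4],[[0,0,-0.79],[0,0,0],-0.4]]'
python3 -m jog '[[[0,0,0],[0,0,0],1],[[0,0,0],[0,0,0],1],[[0,0,0],[0,0,0],1],[[0,0,0],[0,0,0],1],[[0,0,0],[0,0,0],1],[[0,0,0],[0,0,0],1],[[0,0,0],[0,0,0],1],[[0,0,0],[0,0,0],1]]'
python3 -m jog '[[[0,0,0],[0,0,0],1],[[0,0,0],[0,0,0],1],[[0,0,0],[0,0,0],1],[[0,0,0],[0,0,0],1]]'
```

```text
clock: 2.65
position: [424.6, -148.3, 82.1]
ee_rot: [0.076, 0.997, -0.0, -0.0]
contact_force: [0.1, -0.4, 0.5]
gripper_width: 68.3
grasp_force: 0.0
clock: 3.35
position: [425.4, -147.1, 3.4]
ee_rot: [0.076, 0.997, 0.0, 0.001]
contact_force: [0.0, -0.7, -0.5]
gripper_width: 60.0
grasp_force: 0.0
clock: 4.15
position: [425.0, -146.9, 3.1]
ee_rot: [0.075, 0.997, -0.0, 0.001]
contact_force: [-0.3, 1.2, 5.4]
gripper_width: 26.4
grasp_force: 59.5
clock: 4.55
position: [425.0, -146.9, 3.1]
ee_rot: [0.075, 0.997, -0.0, 0.001]
contact_force: [-0.9, 0.6, 6.4]
gripper_width: 26.5
grasp_force: 59.5
```

```bash
python3 -m jog '[[[0,0,0.1],[0,0,0],1],[[0,0,0.5],[0,0,0],1],[[0,0,0.9],[0,0,0],1],[[0,0,0.9],[0,0,0],1]]'
python3 -m jog '[[[0.14,-0.11,0],[0,0,0.07],1],[[0.28,-0.23,0],[0,0,0.14],1],[[0.42,-0.34,0],[0,0,0.21],1],[[0.56,-0.45,0],[0,0,0.28],1],[[0.7,-0.56,0],[0,0,0.35],1],[[0.85,-0.68,0],[0,0,0.42],1],[[0.85,-0.68,0],[0,0,0.42],1]]'
python3 -m jog '[[[0.14,-0.11,0],[0,0,0.07],1],[[0.28,-0.23,0],[0,0,0.14],1],[[0.42,-0.34,0],[0,0,0.21],1],[[0.56,-0.45,0],[0,0,0.28],1],[[0.7,-0.56,0],[0,0,0.35],1],[[0.85,-0.68,0],[0,0,0.42],1],[[0.85,-0.68,0],[0,0,0.42],1],[[0.85,-0.68,0],[0,0,0.42],1],[[0.85,-0.68,0],[0,0,0.42],1]]'
python3 - <<'E'
from h import *
g=get_image("wrist");cv2.imwrite("pics/w2.png",g["frame"][:,:,::-1]);np.savez("pics/w2.npz",**g)
g=get_image("top");np.savez("pics/top2.npz",**g)
E
```

```text
clock: 4.95
position: [428.1, -147.2, 97.5]
ee_rot: [0.075, 0.997, 0.0, 0.006]
contact_force: [1.3, 0.2, -1.5]
gripper_width: 26.6
grasp_force: 59.8
clock: 5.65
position: [510.6, -216.0, 91.6]
ee_rot: [-0.356, 0.934, -0.0, -0.0]
contact_force: [-0.2, -0.2, -1.9]
gripper_width: 26.2
grasp_force: 59.7
clock: 6.55
position: [593.1, -282.2, 91.8]
ee_rot: [0.719, -0.695, -0.001, 0.0]
contact_force: [-0.7, -0.1, -1.0]
gripper_width: 26.5
grasp_force: 59.8
```

View pics/w2.png

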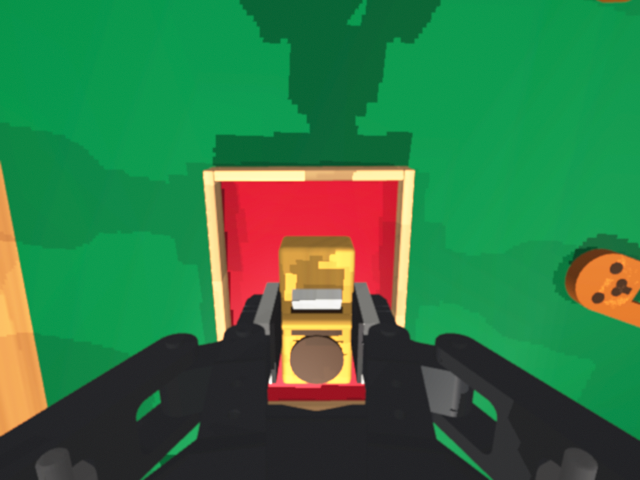

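The picture shows the plane held level at (317,310), over the red tray, whose rim runs from x=204 to 413 with the far wall at row 170. I'll check the tray centre and piece position numerically.

Run:
```python
from h import *
g=dict(np.load("pics/w2.npz"))
print("rim outer corners",ray(g,[(204,169),(413,169)],22),"inner sides at row 240",ray(g,[(226,240),(397,240)],22))
b=ray(g,[(281,240),(353,240)],92-2+18-0);print("piece far end",b, "cam",-g["R"].T@g["t"])
```

```text
rim outer corners [[ 658.1425147  -330.80337453]
 [ 540.44878596 -334.75378438]] inner sides at row 240 [[ 647.07858964 -289.52424591]
 [ 545.61861637 -292.90817434]]
piece far end [[ 606.94297103 -315.70115499]
 [ 581.54258906 -316.54831739]] cam [ 595.92442601 -352.49270425  234.11449822]
```

```bash
python3 -m jog '[[[0.03,0.03,-0.25],[0,0,0],1],[[0.03,0.03,-0.5],[0,0,0],1],[[0.03,0.03,-0.65],[0,0,0],1],[[0.03,0.03,-0.75],[0,0,0],1],[[0.03,0.03,-0.8],[0,0,0],1],[[0.03,0.03,-0.8],[0,0,0],1],[[0.03,0.03,-0.8],[0,0,0],1]]'
python3 -m jog '[[[0,0,-0.01],[0,0,0],1],[[0,0,-0.01],[0,0,0],1]]'
python3 -m jog '[[[0,0,-0.01],[0,0,0],1],[[0,0,-0.01],[0,0,0],1]]'
```

```text
clock: 7.35
position: [598.1, -280.3, 13.3]
ee_rot: [0.72, -0.694, 0.001, -0.0]
contact_force: [0.7, -0.2, -1.4]
gripper_width: 26.7
grasp_force: 59.8
clock: 7.55
position: [597.7, -280.1, 11.9]
ee_rot: [0.72, -0.694, 0.0, -0.0]
contact_force: [0.4, 1.2, -2.1]
gripper_width: 26.7
grasp_force: 59.8
clock: 7.75
position: [597.7, -280.2, 11.2]
ee_rot: [0.72, -0.694, 0.0, -0.0]
contact_force: [-1.0, 0.5, 2.6]
gripper_width: 26.3
grasp_force: 60.2
```

```bash
python3 -m jog '[[[0,0,0],[0,0,0],-0.2],[[0,0,0],[0,0,0],-0.2],[[0,0,0],[0,0,0],-0.2],[[0,0,0],[0,0,0],-0.2],[[0,0,0],[0,0,0],-0.2],[[0,0,0.1],[0,0,0],-0.2],[[0,0,0.3],[0,0,0],-0.2],[[0,0,0.7],[0,0,0],-0.2],[[0,0,1],[0,0,0],-0.2],[[0,0,1],[0,0,0],-0.2]]'
python3 -m jog '[[[-0.5,0.93,0.2],[0,0,-0.232],-0.4],[[-0.5,0.93,0.2],[0,0,-0.232],-0.4],[[-0.5,0.93,0.2],[0,0,-0.232],-0.4],[[-0.5,0.93,0.2],[0,0,-0.232],-0.4]]'
python3 -m jog '[[[-0.5,0.93,0.2],[0,0,-0.232],-0.4],[[-0.5,0.93,0.2],[0,0,-0.232],-0.4],[[-0.5,0.93,0.2],[0,0,-0.232],-0.4],[[-0.5,0.93,0.2],[0,0,-0.232],-0.4]]'
python3 -m jog '[[[-0.5,0.93,0.2],[0,0,-0.232],-0.4],[[-0.5,0.93,0.2],[0,0,-0.232],-0.4],[[-0.5,0.93,0.2],[0,0,-0.232],-0.4],[[-0.5,0.93,0.2],[0,0,-0.232],-0.4],[[-0.5,0.93,0.2],[0,0,-0.232],-0.4],[[-0.5,0.93,0.2],[0,0,-0.232],-0.4]]'
python3 - <<'E'
from h import *
g=get_image("wrist");f=g["frame"];np.savez("pics/w3.npz",**g)
h=cv2.cvtColor(f,cv2.COLOR_RGB2HSV)
m=notgreen(f)*(h[...,2]>60).astype(np.uint8); m=cv2.morphologyEx(m,cv2.MORPH_CLOSE,np.ones((5,5)))
for n,X in(("small",(445,-2,16)),("tail",(422,131,13))):
    uv=proj(g,X)[0];
    if n=="tail": m=notgreen(f)
    b=blob(m,uv);print(n,uv,b.sum(),rect(g,b,X[2])[0])
    cv2.drawContours(f,cv2.findContours(b,0,2)[0],-1,(255,0,255),1)
cv2.imwrite("pics/w3.png",f[:,:,::-1])
E
```

```text
clock: 8.75
position: [600.8, -281.2, 117.1]
ee_rot: [0.72, -0.693, 0.005, -0.002]
contact_force: [1.3, 0.2, -0.1]
gripper_width: 51.2
grasp_force: 0.0
clock: 9.15
position: [546.8, -185.4, 131.6]
ee_rot: [-0.532, 0.847, -0.0, 0.001]
contact_force: [0.2, 0.1, -0.4]
gripper_width: 59.8
grasp_force: 0.0
clock: 9.55
position: [496.6, -92.3, 151.5]
ee_rot: [-0.312, 0.95, -0.0, 0.001]
contact_force: [0.5, -0.3, -0.5]
gripper_width: 59.8
grasp_force: 0.0
clock: 10.15
position: [447.4, -1.1, 170.5]
ee_rot: [-0.076, 0.997, 0.0, 0.0]
contact_force: [0.5, -0.7, -0.0]
gripper_width: 59.8
grasp_force: 0.0
small [318.17254819 216.46194602] 1698 [445.5, -1.6, 49.4, 23.6, 9.3]
tail [482.36405963 212.37441603] 5129 [422.6, 130.2, 108.5, 40.6, 178.0]
```

View pics/w3.png

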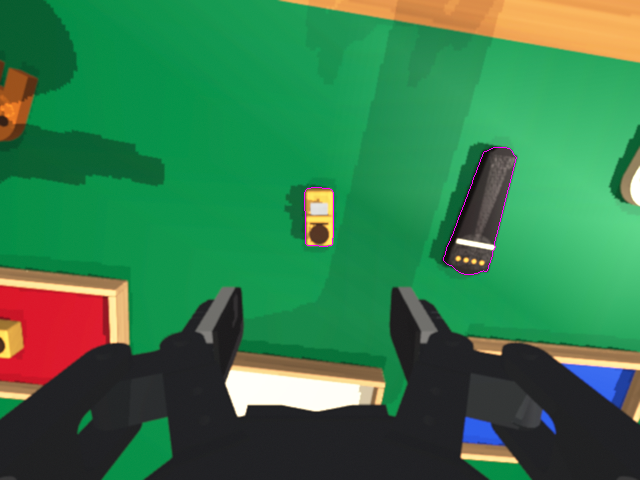

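The small plane (318,217) is centred between the fingers and the outlined tailpiece is at (480,210). The large plane is in the red tray at far left. Grasping plane_small now.

```bash
python3 -m jog '[[[-0.02,0,-0.5],[0,0,0.006],-0.4],[[-0.02,-0.005,-0.95],[0,0,0.006],-0.4],[[-0.02,-0.005,-0.95],[0,0,0.006],-0.4],[[-0.02,-0.005,-0.95],[0,0,0.006],-0.4]]'
python3 -m jog '[[[0,0,-0.25],[0,0,0],-0.4],[[0,0,-0.45],[0,0,0],-0.4],[[0,0,-0.6],[0,0,0],-0.4],[[0,0,-0.7],[0,0,0],-0.4],[[0,0,-0.73],[0,0,0],-0.4],[[0,0,-0.73],[0,0,0],-0.4],[[0,0,-0.73],[0,0,0],-0.4],[[0,0,-0.73],[0,0,0],1],[[0,0,-0.73],[0,0,0],1],[[0,0,-0.73],[0,0,0],1],[[0,0,-0.73],[0,0,0],1],[[0,0,-0.73],[0,0,0],1],[[0,0,-0.73],[0,0,0],1],[[0,0,-0.73],[0,0,0],1],[[0,0,-0.73],[0,0,0],1],[[0,0,-0.73],[0,0,0],1],[[0,0,-0.73],[0,0,0],1],[[0,0,-0.73],[0,0,0],1]]'
python3 -m jog '[[[0,0,0.1],[0,0,0],1],[[0,0,0.5],[0,0,0],1],[[0,0,0.9],[0,0,0],1],[[0,0,0.9],[0,0,0],1]]'
```

```text
clock: 10.6
position: [445.9, -2.0, 75.5]
ee_rot: [-0.081, 0.997, -0.001, -0.001]
contact_force: [0.6, -0.8, -0.0]
gripper_width: 59.9
grasp_force: 0.0
clock: 12.4
position: [445.8, -1.4, 3.0]
ee_rot: [-0.081, 0.997, 0.0, 0.0]
contact_force: [-0.8, -0.7, 4.7]
gripper_width: 20.4
grasp_force: 59.2
clock: 12.8
position: [449.1, -0.5, 97.5]
ee_rot: [-0.082, 0.997, 0.001, 0.006]
contact_force: [0.7, 0.4, -0.7]
gripper_width: 20.5
grasp_force: 59.0
```

```bash
python3 -m jog '[[[0.12,-0.17,0],[0,0,0.06],1],[[0.25,-0.34,0],[0,0,0.12],1],[[0.37,-0.52,0],[0,0,0.18],1],[[0.5,-0.69,0],[0,0,0.23],1],[[0.5,-0.69,0],[0,0,0.23],1]]'
python3 -m jog '[[[0.12,-0.17,0],[0,0,0.06],1],[[0.25,-0.34,0],[0,0,0.12],1],[[0.37,-0.52,0],[0,0,0.18],1],[[0.5,-0.69,0],[0,0,0.23],1],[[0.5,-0.69,0],[0,0,0.23],1]]'
python3 -m jog '[[[0.12,-0.17,0],[0,0,0.06],1],[[0.25,-0.34,0],[0,0,0.12],1],[[0.37,-0.52,0],[0,0,0.18],1],[[0.5,-0.69,0],[0,0,0.23],1],[[0.5,-0.69,0],[0,0,0.23],1],[[0.5,-0.69,0],[0,0,0.23],1]]'
python3 -m jog '[[[0,0,-0.25],[0,0,0],1],[[0,0,-0.5],[0,0,0],1],[[0,0,-0.65],[0,0,0],1],[[0,0,-0.75],[0,0,0],1],[[0,0,-0.8],[0,0,0],1],[[0,0,-0.8],[0,0,0],1],[[0,0,-0.8],[0,0,0],1]]'
python3 -m jog '[[[0,0,-0.01],[0,0,0],1],[[0,0,-0.01],[0,0,0],1],[[0,0,-0.01],[0,0,0],1]]'
python3 -m jog '[[[0,0,-0.01],[0,0,0],1],[[0,0,-0.01],[0,0,0],1],[[0,0,-0.01],[0,0,0],1]]'
```

```text
clock: 13.3
position: [496.3, -71.8, 91.9]
ee_rot: [-0.316, 0.949, -0.0, -0.0]
contact_force: [-0.8, -0.0, -1.2]
gripper_width: 20.3
grasp_force: 59.0
clock: 13.8
position: [546.0, -140.4, 91.8]
ee_rot: [-0.533, 0.846, -0.0, -0.0]
contact_force: [-0.6, 0.0, -1.4]
gripper_width: 20.2
grasp_force: 59.1
clock: 14.4
position: [594.3, -207.6, 91.6]
ee_rot: [0.719, -0.695, -0.001, 0.0]
contact_force: [-0.7, 0.4, -1.4]
gripper_width: 20.3
grasp_force: 59.1
clock: 15.1
position: [595.9, -208.4, 13.1]
ee_rot: [0.72, -0.694, 0.001, -0.0]
contact_force: [1.3, 0.6, -0.4]
gripper_width: 20.6
grasp_force: 59.2
clock: 15.4
position: [595.6, -208.6, 11.7]
ee_rot: [0.72, -0.694, 0.0, -0.0]
contact_force: [-0.7, 0.1, -0.1]
gripper_width: 20.7
grasp_force: 59.2
clock: 15.7
position: [595.7, -208.6, 11.0]
ee_rot: [0.72, -0.694, 0.0, -0.0]
contact_force: [-2.1, -0.1, 5.1]
gripper_width: 20.5
grasp_force: 59.7
```

```bash
python3 -m jog '[[[0,0,0],[0,0,0],-0.2],[[0,0,0],[0,0,0],-0.2],[[0,0,0],[0,0,0],-0.2],[[0,0,0],[0,0,0],-0.2],[[0,0,0],[0,0,0],-0.2],[[0,0,0.1],[0,0,0],-0.2],[[0,0,0.3],[0,0,0],-0.2],[[0,0,0.7],[0,0,0],-0.2],[[0,0,1],[0,0,0],-0.2],[[0,0,1],[0,0,0],-0.2]]'
python3 -m jog '[[[-0.46,0.95,0.3],[0,0,-0.171],-0.6],[[-0.46,0.95,0.3],[0,0,-0.171],-0.6],[[-0.46,0.95,0.3],[0,0,-0.171],-0.6],[[-0.46,0.95,0.3],[0,0,-0.171],-0.6]]'
python3 -m jog '[[[-0.46,0.95,0.3],[0,0,-0.171],-0.6],[[-0.46,0.95,0.3],[0,0,-0.171],-0.6],[[-0.46,0.95,0.3],[0,0,-0.171],-0.6],[[-0.46,0.95,0.3],[0,0,-0.171],-0.6]]'
python3 -m jog '[[[-0.46,0.95,0],[0,0,-0.171],-0.6],[[-0.46,0.95,0],[0,0,-0.171],-0.6],[[-0.46,0.95,0],[0,0,-0.171],-0.6],[[-0.46,0.95,0],[0,0,-0.171],-0.6]]'
python3 -m jog '[[[-0.46,0.95,0],[0,0,-0.171],-0.6],[[-0.46,0.95,0],[0,0,-0.171],-0.6],[[-0.46,0.95,0],[0,0,-0.171],-0.6],[[-0.46,0.95,0],[0,0,-0.171],-0.6]]'
python3 -m jog '[[[-0.46,0.95,0],[0,0,-0.171],-0.6],[[-0.46,0.95,0],[0,0,-0.171],-0.6],[[-0.46,0.95,0],[0,0,-0.171],-0.6],[[-0.46,0.95,0],[0,0,-0.171],-0.6],[[-0.46,0.95,0],[0,0,-0.171],-0.6],[[-0.46,0.95,0],[0,0,-0.171],-0.6]]'
python3 - <<'E'
from h import *
g=get_image("wrist");f=g["frame"];np.savez("pics/w4.npz",**g)
m=notgreen(f)
X=(364,266,11);uv=proj(g,X)[0];b=blob(m,uv);print(uv,b.sum(),rect(g,b,X[2])[0])
cv2.drawContours(f,cv2.findContours(b,0,2)[0],-1,(255,0,255),1)
cv2.imwrite("pics/w4.png",f[:,:,::-1])
E
```

```text
clock: 16.7
position: [598.9, -209.2, 116.8]
ee_rot: [0.72, -0.693, 0.005, -0.003]
contact_force: [0.8, -0.6, -0.2]
gripper_width: 51.5
grasp_force: 0.0
clock: 17.1
position: [549.0, -112.0, 141.6]
ee_rot: [-0.586, 0.81, -0.0, 0.001]
contact_force: [0.6, -0.3, 0.2]
gripper_width: 68.4
grasp_force: 0.0
clock: 17.5
position: [503.4, -17.5, 171.1]
ee_rot: [-0.433, 0.902, -0.0, 0.001]
contact_force: [0.1, -0.7, -0.4]
gripper_width: 68.3
grasp_force: 0.0
clock: 17.9
position: [457.3, 77.1, 169.9]
ee_rot: [-0.265, 0.964, -0.0, -0.0]
contact_force: [0.4, -0.7, -0.0]
gripper_width: 68.5
grasp_force: 0.0
clock: 18.3
position: [411.8, 172.3, 170.0]
ee_rot: [-0.089, 0.996, -0.0, -0.0]
contact_force: [0.4, 0.1, -0.6]
gripper_width: 68.2
grasp_force: 0.0
clock: 18.9
position: [366.2, 265.1, 170.0]
ee_rot: [0.091, 0.996, -0.0, -0.0]
contact_force: [-0.5, -1.0, -1.0]
gripper_width: 68.3
grasp_force: 0.0
[319.39809825 214.79798369] 3316 [367.2, 266.4, 62.1, 42.6, 169.2]
```

View pics/w4.png

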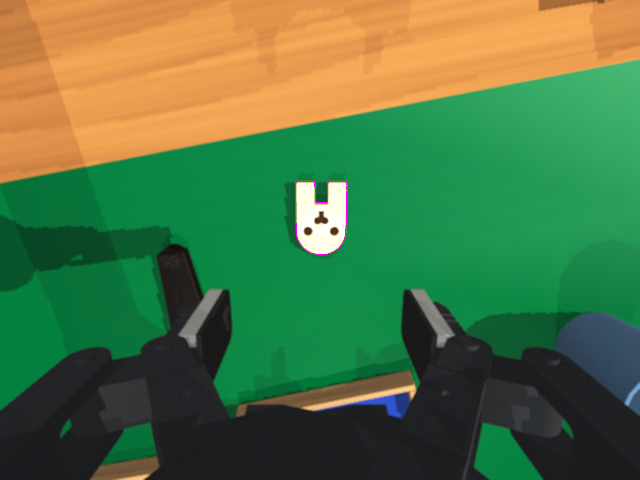

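The pale bridge (321,217) is centred, crown toward the bottom, i.e. +x. The mug at (610,370) stands clear of the fingers.

```bash
python3 -m jog '[[[0.015,0,-0.5],[0,0,-0.003],-0.6],[[0.015,0,-0.95],[0,0,-0.003],-0.6],[[0.015,0,-0.95],[0,0,-0.003],-0.6],[[0.015,0,-0.95],[0,0,-0.003],-0.6]]'
python3 -m jog '[[[0,0,-0.25],[0,0,0],-0.5],[[0,0,-0.45],[0,0,0],-0.5],[[0,0,-0.6],[0,0,0],-0.5],[[0,0,-0.7],[0,0,0],-0.5],[[0,0,-0.74],[0,0,0],-0.5],[[0,0,-0.74],[0,0,0],-0.5],[[0,0,-0.74],[0,0,0],-0.5],[[0,0,-0.74],[0,0,0],1],[[0,0,-0.74],[0,0,0],1],[[0,0,-0.74],[0,0,0],1],[[0,0,-0.74],[0,0,0],1],[[0,0,-0.74],[0,0,0],1],[[0,0,-0.74],[0,0,0],1],[[0,0,-0.74],[0,0,0],1],[[0,0,-0.74],[0,0,0],1],[[0,0,-0.74],[0,0,0],1]]'
python3 -m jog '[[[0,0,0.05],[0,0,0],1],[[0,0,0.2],[0,0,0],1],[[0,0,0.5],[0,0,0],1],[[0,0,0.9],[0,0,0],1],[[0,0,0.9],[0,0,0],1]]'
```

```text
clock: 19.35
position: [367.6, 266.0, 75.7]
ee_rot: [0.094, 0.996, -0.001, 0.0]
contact_force: [-0.9, 1.1, 1.1]
gripper_width: 68.2
grasp_force: 0.0
clock: 20.95
position: [367.3, 267.0, 2.4]
ee_rot: [0.094, 0.996, 0.001, 0.0]
contact_force: [-0.8, -0.7, 6.0]
gripper_width: 38.2
grasp_force: 60.3
clock: 21.45
position: [369.2, 269.4, 96.2]
ee_rot: [0.094, 0.996, 0.005, 0.003]
contact_force: [0.4, -0.1, -0.1]
gripper_width: 38.3
grasp_force: 60.3
```

```bash
python3 -m jog '[[[0.19,0,0],[0,0,0.07],1],[[0.38,0.01,0],[0,0,0.14],1],[[0.57,0.02,0],[0,0,0.21],1],[[0.76,0.03,0],[0,0,0.288],1],[[0.76,0.03,0],[0,0,0.288],1]]'
python3 -m jog '[[[0.19,0,0],[0,0,0.07],1],[[0.38,0.01,0],[0,0,0.14],1],[[0.57,0.02,0],[0,0,0.21],1],[[0.76,0.03,0],[0,0,0.288],1],[[0.76,0.03,0],[0,0,0.288],1]]'
python3 -m jog '[[[0.19,0,0],[0,0,0.07],1],[[0.38,0.01,0],[0,0,0.14],1],[[0.57,0.02,0],[0,0,0.21],1],[[0.76,0.03,0],[0,0,0.288],1],[[0.76,0.03,0],[0,0,0.288],1],[[0.76,0.03,0],[0,0,0.288],1],[[0.76,0.03,0],[0,0,0.288],1]]'
python3 - <<'E'
from h import *
g=get_image("wrist");f=g["frame"];np.savez("pics/w5.npz",**g)
cv2.imwrite("pics/w5.png",f[:,:,::-1]);print(read_state()["position"],proj(g,[(595,276,8),(597,238,22)]))
E
```

```text
clock: 21.95
position: [444.6, 269.8, 91.0]
ee_rot: [-0.206, 0.979, 0.0, 0.0]
contact_force: [-0.8, 0.5, 0.1]
gripper_width: 38.4
grasp_force: 60.3
clock: 22.45
position: [519.9, 272.6, 90.8]
ee_rot: [-0.486, 0.874, -0.0, 0.0]
contact_force: [-0.4, -0.5, -0.3]
gripper_width: 38.5
grasp_force: 60.3
clock: 23.15
position: [593.4, 275.3, 91.1]
ee_rot: [0.724, -0.69, -0.0, 0.001]
contact_force: [0.2, 0.3, -1.3]
gripper_width: 38.0
grasp_force: 60.3
[593.64959308 275.43476727  91.30537668] [[313.94100683 249.09600571]
 [313.28672439 192.86592549]]
```

View pics/w5.png

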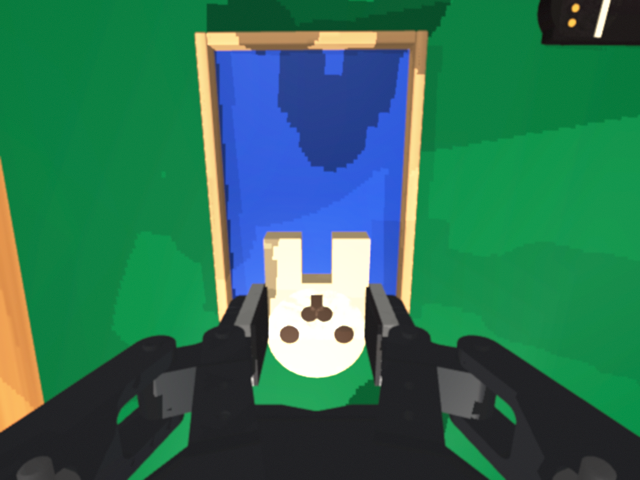

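The bridge is held flat at (317,305), over the blue tray, whose far rim corners are at (196,33) and (427,31).

Run:
```python
from h import *
g=dict(np.load("pics/w5.npz"));r=ray(g,[(196,33),(427,31)],22);d=r[0]-r[1];a=np.arctan2(d[1],d[0])
c=r.mean(0)+86*np.array([-np.sin(a),np.cos(a)]);print(r,np.degrees(a),c, "slots",c+38*np.array([-np.sin(a),np.cos(a)]),c-38*np.array([-np.sin(a),np.cos(a)]))
print("feet end",ray(g,[(264,233),(370,233)],100))
```

```text
[[660.61311437 158.60062818]
 [542.56537831 152.21085736]] 3.098322636123962 [596.94098244 241.28003253] slots [594.88709839 279.22448615] [598.99486649 203.33557892]
feet end [[614.6414121  241.73961102]
 [575.30295609 239.92974218]]
```

```bash
python3 -m jog '[[[0,0.03,-0.25],[0,0,0],1],[[0,0.03,-0.5],[0,0,0],1],[[0,0.03,-0.65],[0,0,0],1],[[0,0.03,-0.75],[0,0,0],1],[[0,0.03,-0.8],[0,0,0],1],[[0,0.03,-0.8],[0,0,0],1],[[0,0.03,-0.8],[0,0,0],1]]'
python3 -m jog '[[[0,0,-0.01],[0,0,0],1],[[0,0,-0.01],[0,0,0],1],[[0,0,-0.01],[0,0,0],1]]'
python3 -m jog '[[[0,0,-0.01],[0,0,0],1],[[0,0,-0.01],[0,0,0],1],[[0,0,-0.01],[0,0,0],1]]'
```

```text
clock: 23.9
position: [595.5, 278.9, 12.2]
ee_rot: [0.724, -0.689, 0.0, -0.001]
contact_force: [0.3, 0.6, -0.7]
gripper_width: 38.6
grasp_force: 60.4
clock: 24.2
position: [595.0, 278.5, 10.6]
ee_rot: [0.724, -0.689, 0.0, -0.0]
contact_force: [0.1, 0.2, 0.3]
gripper_width: 38.0
grasp_force: 60.4
clock: 24.5
position: [595.1, 278.6, 10.4]
ee_rot: [0.724, -0.689, 0.0, -0.0]
contact_force: [-1.1, -0.6, 5.9]
gripper_width: 37.8
grasp_force: 60.9
```

```bash
python3 -m jog '[[[0,0,0],[0,0,0],-0.35],[[0,0,0],[0,0,0],-0.35],[[0,0,0],[0,0,0],-0.35],[[0,0,0],[0,0,0],-0.35],[[0,0,0],[0,0,0],-0.35],[[0,0,0.1],[0,0,0],-0.35],[[0,0,0.3],[0,0,0],-0.35],[[0,0,0.7],[0,0,0],-0.35],[[0,0,1],[0,0,0],-0.35],[[0,0,1],[0,0,0],-0.35]]'
python3 -m jog '[[[-0.33,-0.9,0.3],[0,0,-0.154],-0.6],[[-0.33,-0.9,0.3],[0,0,-0.154],-0.6],[[-0.33,-0.9,0.3],[0,0,-0.154],-0.6],[[-0.33,-0.9,0.3],[0,0,-0.154],-0.6]]'
python3 -m jog '[[[-0.33,-0.9,0.3],[0,0,-0.154],-0.6],[[-0.33,-0.9,0.3],[0,0,-0.154],-0.6],[[-0.33,-0.9,0.3],[0,0,-0.154],-0.6],[[-0.33,-0.9,0.3],[0,0,-0.154],-0.6]]'
python3 -m jog '[[[-0.33,-0.9,0],[0,0,-0.154],-0.6],[[-0.33,-0.9,0],[0,0,-0.154],-0.6],[[-0.33,-0.9,0],[0,0,-0.154],-0.6],[[-0.33,-0.9,0],[0,0,-0.154],-0.6]]'
python3 -m jog '[[[-0.33,-0.9,0],[0,0,-0.154],-0.6],[[-0.33,-0.9,0],[0,0,-0.154],-0.6],[[-0.33,-0.9,0],[0,0,-0.154],-0.6],[[-0.33,-0.9,0],[0,0,-0.154],-0.6]]'
python3 -m jog '[[[-0.33,-0.9,0],[0,0,-0.154],-0.6],[[-0.33,-0.9,0],[0,0,-0.154],-0.6],[[-0.33,-0.9,0],[0,0,-0.154],-0.6],[[-0.33,-0.9,0],[0,0,-0.154],-0.6]]'
python3 -m jog '[[[-0.35,-0.9,0],[0,0,-0.154],-0.6],[[-0.35,-0.9,0],[0,0,-0.154],-0.6],[[-0.35,-0.9,0],[0,0,-0.154],-0.6],[[-0.35,-0.9,0],[0,0,-0.154],-0.6],[[-0.35,-0.9,0],[0,0,-0.154],-0.6],[[-0.35,-0.9,0],[0,0,-0.154],-0.6]]'
python3 - <<'E'
from h import *
g=get_image("wrist");f=g["frame"];np.savez("pics/w6.npz",**g)
m=notgreen(f)*(cv2.cvtColor(f,cv2.COLOR_RGB2HSV)[...,2]>60).astype(np.uint8);m=cv2.morphologyEx(m,cv2.MORPH_CLOSE,np.ones((3,3)))
X=(395,-261.5,11);uv=proj(g,X)[0];b=blob(m,uv);print(uv,b.sum(),rect(g,b,X[2])[0])
cv2.drawContours(f,cv2.findContours(b,0,2)[0],-1,(255,0,255),1)
cv2.imwrite("pics/w6.png",f[:,:,::-1])
E
```

```text
clock: 25.5
position: [598.0, 280.3, 116.1]
ee_rot: [0.725, -0.689, 0.002, -0.006]
contact_force: [0.9, -0.3, 0.2]
gripper_width: 57.6
grasp_force: 0.0
clock: 25.9
position: [562.0, 187.7, 140.5]
ee_rot: [-0.604, 0.797, -0.0, 0.001]
contact_force: [0.1, 0.5, 0.4]
gripper_width: 68.3
grasp_force: 0.0
clock: 26.3
position: [529.4, 98.7, 169.6]
ee_rot: [-0.469, 0.883, 0.0, 0.001]
contact_force: [-0.2, -0.2, 0.2]
gripper_width: 68.0
grasp_force: 0.0
clock: 26.7
position: [496.6, 9.0, 168.9]
ee_rot: [-0.321, 0.947, -0.0, -0.0]
contact_force: [0.4, 0.6, -0.2]
gripper_width: 68.5
grasp_force: 0.0
clock: 27.1
position: [464.1, -80.9, 169.1]
ee_rot: [-0.165, 0.986, -0.0, 0.0]
contact_force: [1.0, 0.5, -1.0]
gripper_width: 68.4
grasp_force: 0.0
clock: 27.5
position: [431.2, -171.0, 169.2]
ee_rot: [-0.005, 1.0, -0.0, 0.0]
contact_force: [-0.4, 0.2, 0.7]
gripper_width: 68.4
grasp_force: 0.0
clock: 28.1
position: [396.0, -260.2, 169.4]
ee_rot: [0.155, 0.988, 0.0, 0.0]
contact_force: [0.2, 0.8, 0.7]
gripper_width: 68.2
grasp_force: 0.0
[316.61269564 216.65839537] 3243 [394.5, -262.6, 61.7, 42.2, 162.1]
```

View pics/w6.png

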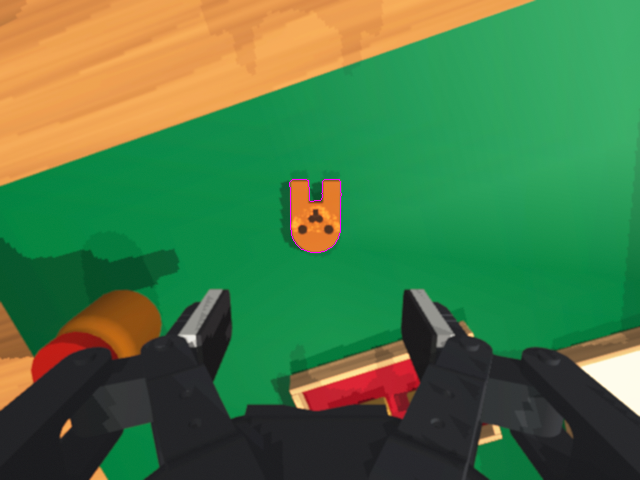

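The dark bridge (316,216) is centred and aligned. The jar at (110,330) stands well aside.

```bash
python3 -m jog '[[[0,-0.01,-0.5],[0,0,0],-0.6],[[0,-0.01,-0.94],[0,0,0],-0.6],[[0,-0.01,-0.94],[0,0,0],-0.6],[[0,-0.01,-0.94],[0,0,0],-0.6]]'
python3 -m jog '[[[0,0,-0.25],[0,0,0],-0.5],[[0,0,-0.45],[0,0,0],-0.5],[[0,0,-0.6],[0,0,0],-0.5],[[0,0,-0.7],[0,0,0],-0.5],[[0,0,-0.74],[0,0,0],-0.5],[[0,0,-0.74],[0,0,0],-0.5],[[0,0,-0.74],[0,0,0],-0.5],[[0,0,-0.74],[0,0,0],1],[[0,0,-0.74],[0,0,0],1],[[0,0,-0.74],[0,0,0],1],[[0,0,-0.74],[0,0,0],1],[[0,0,-0.74],[0,0,0],1],[[0,0,-0.74],[0,0,0],1],[[0,0,-0.74],[0,0,0],1],[[0,0,-0.74],[0,0,0],1],[[0,0,-0.74],[0,0,0],1]]'
python3 -m jog '[[[0,0,0.05],[0,0,0],1],[[0,0,0.2],[0,0,0],1],[[0,0,0.5],[0,0,0],1],[[0,0,0.9],[0,0,0],1],[[0,0,0.9],[0,0,0],1]]'
```

```text
clock: 28.55
position: [395.6, -262.3, 75.8]
ee_rot: [0.156, 0.988, -0.0, -0.0]
contact_force: [0.7, 0.5, 1.1]
gripper_width: 68.4
grasp_force: 0.0
clock: 30.15
position: [395.5, -262.7, 2.4]
ee_rot: [0.157, 0.988, -0.0, 0.001]
contact_force: [0.3, 1.6, 6.3]
gripper_width: 38.2
grasp_force: 60.2
clock: 30.65
position: [398.5, -263.8, 96.4]
ee_rot: [0.156, 0.988, -0.001, 0.006]
contact_force: [0.6, -0.7, 0.4]
gripper_width: 38.4
grasp_force: 60.3
```

```bash
python3 -m jog '[[[0.1,0.23,0],[0,0,0.05],1],[[0.2,0.46,0],[0,0,0.1],1],[[0.3,0.7,0],[0,0,0.14],1],[[0.41,0.928,0],[0,0,0.185],1],[[0.41,0.928,0],[0,0,0.185],1]]'
python3 -m jog '[[[0.1,0.23,0],[0,0,0.05],1],[[0.2,0.46,0],[0,0,0.1],1],[[0.3,0.7,0],[0,0,0.14],1],[[0.41,0.928,0],[0,0,0.185],1],[[0.41,0.928,0],[0,0,0.185],1]]'
python3 -m jog '[[[0.1,0.23,0],[0,0,0.05],1],[[0.2,0.46,0],[0,0,0.1],1],[[0.3,0.7,0],[0,0,0.14],1],[[0.41,0.928,0],[0,0,0.185],1],[[0.41,0.928,0],[0,0,0.185],1]]'
python3 -m jog '[[[0.1,0.23,0],[0,0,0.05],1],[[0.2,0.46,0],[0,0,0.1],1],[[0.3,0.7,0],[0,0,0.14],1],[[0.41,0.928,0],[0,0,0.185],1],[[0.41,0.928,0],[0,0,0.185],1]]'
python3 -m jog '[[[0.1,0.23,0],[0,0,0.05],1],[[0.2,0.46,0],[0,0,0.1],1],[[0.3,0.7,0],[0,0,0.14],1],[[0.41,0.928,0],[0,0,0.185],1],[[0.41,0.928,0],[0,0,0.185],1],[[0.41,0.928,0],[0,0,0.185],1],[[0.41,0.928,0],[0,0,0.185],1]]'
python3 - <<'E'
from h import *
g=get_image("wrist");f=g["frame"];np.savez("pics/w7.npz",**g)
cv2.imwrite("pics/w7.png",f[:,:,::-1]);print(read_state()["position"])
g=get_image("top");f=g["frame"];np.savez("pics/top7.npz",**g)
cv2.imwrite("pics/top7.png",cv2.resize(f[130:330,60:560],(800,320),interpolation=2)[:,:,::-1])
E
```

```text
clock: 31.15
position: [437.0, -168.0, 91.4]
ee_rot: [-0.038, 0.999, -0.0, 0.0]
contact_force: [0.8, 0.8, -0.4]
gripper_width: 38.3
grasp_force: 60.3
clock: 31.65
position: [478.1, -75.6, 91.3]
ee_rot: [-0.229, 0.973, -0.0, 0.001]
contact_force: [-1.3, -0.7, 0.2]
gripper_width: 38.3
grasp_force: 60.4
clock: 32.15
position: [519.1, 17.0, 91.2]
ee_rot: [-0.412, 0.911, -0.0, 0.001]
contact_force: [-0.1, -0.8, -0.0]
gripper_width: 38.2
grasp_force: 60.4
clock: 32.65
position: [560.0, 109.5, 91.1]
ee_rot: [-0.579, 0.815, -0.0, 0.0]
contact_force: [0.4, -0.9, 0.1]
gripper_width: 38.0
grasp_force: 60.4
clock: 33.35
position: [599.1, 199.7, 91.0]
ee_rot: [0.724, -0.69, -0.0, 0.001]
contact_force: [-0.4, -0.1, 0.6]
gripper_width: 38.2
grasp_force: 60.4
[599.24694492 199.83449131  91.1796423 ]
```

View pics/w7.png

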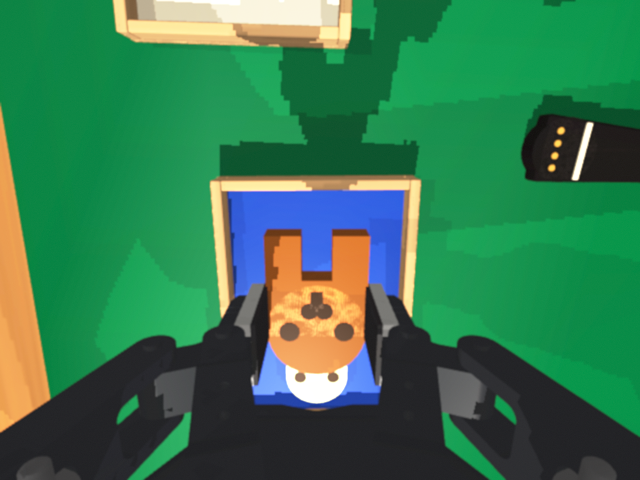

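View pics/top7.png

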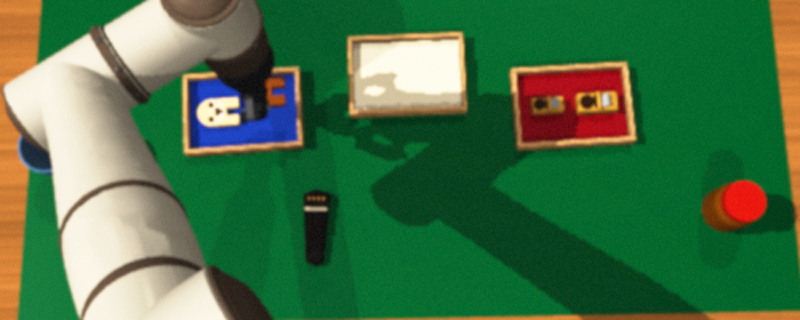

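Both planes lie end to end in the red tray (547,103)/(597,103). The pale bridge lies at (215,112) in the blue tray, and the dark one is held over the free half. Lowering it.

```bash
python3 -m jog '[[[0,0,-0.25],[0,0,0],1],[[0,0,-0.5],[0,0,0],1],[[0,0,-0.65],[0,0,0],1],[[0,0,-0.75],[0,0,0],1],[[0,0,-0.8],[0,0,0],1],[[0,0,-0.8],[0,0,0],1],[[0,0,-0.8],[0,0,0],1]]'
python3 -m jog '[[[0,0,-0.01],[0,0,0],1],[[0,0,-0.01],[0,0,0],1],[[0,0,-0.01],[0,0,0],1]]'
python3 -m jog '[[[0,0,-0.01],[0,0,0],1],[[0,0,-0.01],[0,0,0],1],[[0,0,-0.01],[0,0,0],1]]'
```

```text
clock: 34.15
position: [600.5, 201.7, 12.1]
ee_rot: [0.725, -0.689, 0.0, -0.001]
contact_force: [0.4, -0.2, 0.5]
gripper_width: 38.3
grasp_force: 60.4
clock: 34.45
position: [600.0, 201.6, 10.6]
ee_rot: [0.725, -0.689, 0.0, -0.0]
contact_force: [-0.7, -0.8, -0.1]
gripper_width: 38.3
grasp_force: 60.4
clock: 34.75
position: [600.1, 201.6, 10.4]
ee_rot: [0.725, -0.689, 0.0, -0.0]
contact_force: [-1.8, -0.4, 5.9]
gripper_width: 38.2
grasp_force: 61.0
```

```bash
python3 -m jog '[[[0,0,0],[0,0,0],-0.35],[[0,0,0],[0,0,0],-0.35],[[0,0,0],[0,0,0],-0.35],[[0,0,0],[0,0,0],-0.35],[[0,0,0],[0,0,0],-0.35],[[0,0,0.1],[0,0,0],-0.35],[[0,0,0.3],[0,0,0],-0.35],[[0,0,0.7],[0,0,0],-0.35],[[0,0,1],[0,0,0],-0.35],[[0,0,1],[0,0,0],-0.35]]'
python3 -m jog '[[[-0.89,-0.355,0.3],[0,0,-0.388],-0.6],[[-0.89,-0.355,0.3],[0,0,-0.388],-0.6],[[-0.89,-0.355,0.3],[0,0,-0.388],-0.6],[[-0.89,-0.355,0.3],[0,0,-0.388],-0.6],[[-0.89,-0.355,0.3],[0,0,-0.388],-0.6],[[-0.89,-0.355,0.3],[0,0,-0.388],-0.6],[[-0.89,-0.355,0.3],[0,0,-0.388],-0.6]]'
python3 -m jog '[[[-0.89,-0.355,0.3],[0,0,-0.388],-0.6],[[-0.89,-0.355,0.3],[0,0,-0.388],-0.6],[[-0.89,-0.355,0.3],[0,0,-0.388],-0.6],[[-0.89,-0.355,0.3],[0,0,-0.388],-0.6],[[-0.89,-0.355,0.3],[0,0,-0.388],-0.6],[[-0.89,-0.355,0.3],[0,0,-0.388],-0.6],[[-0.89,-0.355,0.3],[0,0,-0.388],-0.6],[[-0.89,-0.355,0.3],[0,0,-0.388],-0.6]]'
python3 - <<'E'
from h import *
g=get_image("wrist");f=g["frame"];np.savez("pics/w8.npz",**g)
b=blob(notgreen(f),proj(g,(422,131,13))[0]);ys,xs=np.nonzero(b)
P=ray(g,np.c_[xs,ys],13);c=P.mean(0);w,V=np.linalg.eigh(np.cov((P-c).T));v=V[:,1]*np.sign(V[0,1])
q=(P-c)@np.c_[v,[-v[1],v[0]]];print(b.sum(),rect(g,b,13)[0],"centroid",c,"yaw",np.degrees(np.arctan2(v[1],v[0])),"extent",q.min(0),q.max(0),"mid",c+v*(q[:,0].min()+q[:,0].max())/2)
for s in range(-50,51,20):
    k=q[abs(q[:,0]-s)<3,1];print(s,k.min().round(1),k.max().round(1))
cv2.drawContours(f,cv2.findContours(b,0,2)[0],-1,(255,0,255),1)
cv2.imwrite("pics/w8.png",f[:,:,::-1])
g=dict(np.load("pics/w7.npz"));print("white near edge at z22",ray(g,[(130,41),(348,46)],22))
E
```

```text
clock: 35.75
position: [603.1, 203.0, 115.8]
ee_rot: [0.726, -0.688, 0.002, -0.005]
contact_force: [0.7, 0.2, 0.1]
gripper_width: 58.0
grasp_force: 0.0
clock: 36.45
position: [510.7, 165.9, 139.4]
ee_rot: [-0.394, 0.919, 0.0, -0.0]
contact_force: [0.2, -0.4, 0.0]
gripper_width: 68.7
grasp_force: 0.0
clock: 37.25
position: [421.8, 130.4, 169.3]
ee_rot: [0.0, 1.0, -0.0, -0.0]
contact_force: [0.3, 0.0, -0.5]
gripper_width: 68.3
grasp_force: 0.0
4498 [422.2, 130.3, 107.8, 36.8, 0.9] centroid [424.05650386 132.74215165] yaw -2.01786240240261 extent [-55.83948852 -18.57127462] [52.12473681 18.31628863] mid [422.20027977 132.80755183]
-50 -11.0 11.2
-30 -12.9 13.0
-10 -14.0 14.0
10 -15.9 15.8
30 -18.0 17.7
50 -11.6 11.6
white near edge at z22 [[700.37876532  88.35163577]
 [588.21786358  85.36489215]]
```

View pics/w8.png

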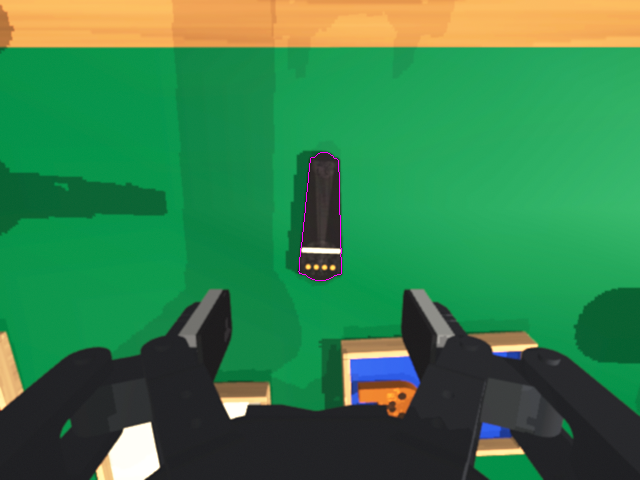

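The tailpiece is at (321,217), wide end toward +x, and its mask is symmetric about a yaw of -2°. Grasping it near its centroid.

```bash
python3 -m jog '[[[0.035,0.022,-0.5],[0,0,-0.017],-0.6],[[0.035,0.022,-0.94],[0,0,-0.017],-0.6],[[0.035,0.022,-0.94],[0,0,-0.017],-0.6],[[0.035,0.022,-0.94],[0,0,-0.017],-0.6]]'
python3 -m jog '[[[0,0,-0.25],[0,0,0],-0.4],[[0,0,-0.45],[0,0,0],-0.4],[[0,0,-0.6],[0,0,0],-0.4],[[0,0,-0.7],[0,0,0],-0.4],[[0,0,-0.74],[0,0,0],-0.4],[[0,0,-0.74],[0,0,0],-0.4],[[0,0,-0.74],[0,0,0],-0.4],[[0,0,-0.74],[0,0,0],1],[[0,0,-0.74],[0,0,0],1],[[0,0,-0.74],[0,0,0],1],[[0,0,-0.74],[0,0,0],1],[[0,0,-0.74],[0,0,0],1],[[0,0,-0.74],[0,0,0],1],[[0,0,-0.74],[0,0,0],1],[[0,0,-0.74],[0,0,0],1],[[0,0,-0.74],[0,0,0],1],[[0,0,-0.74],[0,0,0],1]]'
python3 -m jog '[[[0,0,0.05],[0,0,0],1],[[0,0,0.2],[0,0,0],1],[[0,0,0.5],[0,0,0],1],[[0,0,0.9],[0,0,0],1],[[0,0,0.9],[0,0,0],1]]'
```

```text
clock: 37.7
position: [425.8, 132.7, 75.6]
ee_rot: [0.018, 1.0, -0.001, -0.0]
contact_force: [0.3, -0.1, 1.0]
gripper_width: 68.3
grasp_force: 0.0
clock: 39.4
position: [425.9, 133.2, 2.4]
ee_rot: [0.019, 1.0, 0.001, 0.001]
contact_force: [-2.0, 0.6, 7.8]
gripper_width: 30.9
grasp_force: 58.7
clock: 39.9
position: [428.4, 134.6, 96.1]
ee_rot: [0.019, 1.0, 0.003, 0.005]
contact_force: [0.8, 1.2, -0.7]
gripper_width: 30.8
grasp_force: 59.4
```

```bash
python3 -m jog '[[[0.19,-0.11,0],[0,0,0.06],1],[[0.38,-0.22,0],[0,0,0.13],1],[[0.57,-0.34,0],[0,0,0.19],1],[[0.74,-0.45,0],[0,0,0.26],1],[[0.74,-0.45,0],[0,0,0.26],1]]'
python3 -m jog '[[[0.19,-0.11,0],[0,0,0.06],1],[[0.38,-0.22,0],[0,0,0.13],1],[[0.57,-0.34,0],[0,0,0.19],1],[[0.74,-0.45,0],[0,0,0.26],1],[[0.74,-0.45,0],[0,0,0.26],1]]'
python3 -m jog '[[[0.19,-0.11,0],[0,0,0.06],1],[[0.38,-0.22,0],[0,0,0.13],1],[[0.57,-0.34,0],[0,0,0.19],1],[[0.74,-0.45,0],[0,0,0.26],1],[[0.74,-0.45,0],[0,0,0.26],1],[[0.74,-0.45,0],[0,0,0.26],1],[[0.74,-0.45,0],[0,0,0.26],1]]'
python3 - <<'E'
from h import *
g=get_image("wrist");f=g["frame"];np.savez("pics/w9.npz",**g)
cv2.imwrite("pics/w9.png",f[:,:,::-1]);print(read_state()["position"])
E
```

```text
clock: 40.4
position: [500.6, 86.7, 90.6]
ee_rot: [-0.25, 0.968, -0.0, -0.0]
contact_force: [-0.2, 0.5, -0.9]
gripper_width: 31.0
grasp_force: 59.4
clock: 40.9
position: [574.2, 42.0, 90.6]
ee_rot: [-0.5, 0.866, 0.0, -0.0]
contact_force: [-0.1, 0.2, -0.3]
gripper_width: 30.6
grasp_force: 59.5
clock: 41.6
position: [646.0, -1.6, 91.0]
ee_rot: [0.715, -0.699, -0.001, 0.001]
contact_force: [-0.9, 0.5, -0.2]
gripper_width: 31.1
grasp_force: 59.5
[646.25203123  -1.56150564  91.22614141]
```

View pics/w9.png

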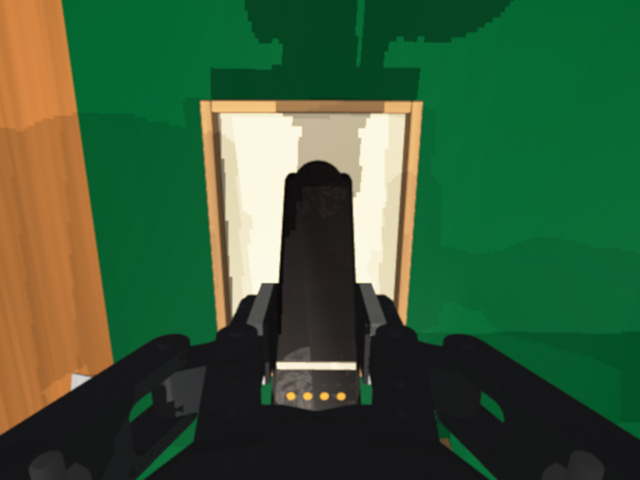

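The tailpiece is held level at (318,280), over the white tray, whose far rim corners are at (200,101) and (423,101).

Run:
```python
from h import *
g=dict(np.load("pics/w9.npz"));r=ray(g,[(200,101),(423,101)],22);d=r[0]-r[1];a=np.arctan2(d[1],d[0])
c=r.mean(0)+86*np.array([-np.sin(a),np.cos(a)]);print(r,np.degrees(a),c)
print("narrow end",ray(g,[(318,161)],102), "sides",ray(g,[(278,340),(357,340)],102))
```

```text
[[710.26862025 -87.08902363]
 [590.91578314 -89.63442293]] 1.221743326880861 [648.75852451  -2.38127417]
narrow end [[646.99816344 -62.53526985]] sides [[661.30821951   7.64360647]
 [629.91941065   6.99113095]]
```

```bash
python3 -m jog '[[[0.02,0.04,-0.25],[0,0,0],1],[[0.02,0.04,-0.5],[0,0,0],1],[[0.02,0.04,-0.65],[0,0,0],1],[[0.02,0.04,-0.75],[0,0,0],1],[[0.02,0.04,-0.79],[0,0,0],1],[[0.02,0.04,-0.79],[0,0,0],1],[[0.02,0.04,-0.79],[0,0,0],1]]'
python3 -m jog '[[[0,0,-0.01],[0,0,0],1],[[0,0,-0.01],[0,0,0],1],[[0,0,-0.01],[0,0,0],1]]'
python3 -m jog '[[[0,0,-0.01],[0,0,0],1],[[0,0,-0.01],[0,0,0],1],[[0,0,-0.01],[0,0,0],1]]'
python3 -m jog '[[[0,0,-0.01],[0,0,0],1],[[0,0,-0.01],[0,0,0],1],[[0,0,-0.01],[0,0,0],1]]'
```

```text
clock: 42.35
position: [650.2, 1.8, 13.3]
ee_rot: [0.716, -0.698, 0.001, -0.001]
contact_force: [-0.4, 0.5, -1.0]
gripper_width: 30.8
grasp_force: 59.5
clock: 42.65
position: [649.6, 1.7, 11.8]
ee_rot: [0.716, -0.698, 0.0, -0.0]
contact_force: [0.5, -0.3, -1.5]
gripper_width: 30.9
grasp_force: 59.5
clock: 42.95
position: [649.7, 1.7, 10.6]
ee_rot: [0.716, -0.698, 0.0, -0.0]
contact_force: [0.7, -0.1, 0.3]
gripper_width: 30.5
grasp_force: 59.6
clock: 43.25
position: [649.6, 1.7, 10.5]
ee_rot: [0.716, -0.698, 0.0, -0.0]
contact_force: [-1.7, -0.7, 5.9]
gripper_width: 30.6
grasp_force: 60.1
```

Release, then retreat up and back so the top camera sees everything.

```bash
python3 -m jog '[[[0,0,0],[0,0,0],-0.25],[[0,0,0],[0,0,0],-0.25],[[0,0,0],[0,0,0],-0.25],[[0,0,0],[0,0,0],-0.25],[[0,0,0],[0,0,0],-0.25],[[0,0,0.1],[0,0,0],-0.25],[[0,0,0.3],[0,0,0],-0.25],[[0,0,0.7],[0,0,0],-0.25],[[0,0,1],[0,0,0],-0.25],[[0,0,1],[0,0,0],-0.25]]'
python3 -m jog '[[[-1,0,1],[0,0,-0.2],-0.25],[[-1,0,1],[0,0,-0.2],-0.25],[[-1,0,1],[0,0,-0.2],-0.25],[[-1,0,1],[0,0,-0.2],-0.25],[[-1,0,1],[0,0,-0.2],-0.25]]'
python3 -m jog '[[[-1,-0.3,0],[0,0,-0.4],-0.25],[[-1,-0.3,0],[0,0,-0.4],-0.25],[[-1,-0.3,0],[0,0,-0.4],-0.25],[[-1,-0.3,0],[0,0,-0.4],-0.25],[[-1,-0.3,0],[0,0,-0.4],-0.25],[[-1,-0.3,0],[0,0,-0.4],-0.25],[[-1,-0.3,0],[0,0,-0.4],-0.25]]'
python3 - <<'E'
from h import *
g=get_image("top");f=g["frame"];np.savez("pics/topE.npz",**g)
a=cv2.resize(f[130:330,60:560],(800,320),interpolation=2)
f=get_image("side")["frame"];b=cv2.resize(f[130:410,190:440],(250,280))
c=np.zeros((600,800,3),np.uint8);c[:320]=a;c[320:,:250]=b;cv2.imwrite("pics/end.png",c[:,:,::-1])
E
```

```text
clock: 44.25
position: [652.9, 2.1, 115.9]
ee_rot: [0.716, -0.698, 0.004, -0.005]
contact_force: [0.1, 0.6, 0.4]
gripper_width: 53.4
grasp_force: 0.0
clock: 44.75
position: [549.2, 1.9, 210.5]
ee_rot: [-0.555, 0.832, -0.0, 0.001]
contact_force: [-0.1, 0.1, -0.4]
gripper_width: 53.2
grasp_force: 0.0
clock: 45.45
position: [449.4, -28.4, 207.9]
ee_rot: [-0.169, 0.986, -0.0, -0.001]
contact_force: [0.2, 0.2, -0.4]
gripper_width: 53.7
grasp_force: 0.0
```

View pics/end.png

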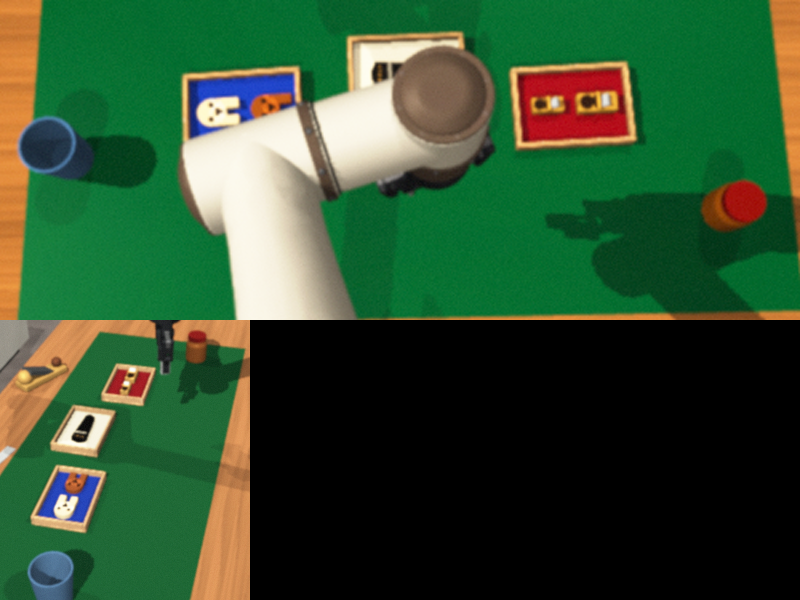

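The side crop shows all five pieces flat inside their trays: planes in red (130,380), tailpiece in white (84,430), both bridges in blue (70,495). The jar and mug have not moved and the arm is clear.

```bash
python3 -c "
from bench import job_done
print(job_done())"
```

```text
the job is handed in; nothing more can be done
None
```

I put both planes in the red tray, both bridge blanks in the blue tray and the tailpiece in the white tray. All lie flat and the same way up, the jar and mug are untouched, and I handed the job in at about 45.5 s.

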